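# Close the filter cell's bayonet cap and hold it home

### The arm

A 6-joint arm with a two-finger parallel gripper is mounted at the origin on a cart in front of the work surface, level with it; the furniture and walls round the work are solid. World frame = base frame: x ahead of the robot, y to its left, z up, the work surface at z = 0. Lengths are in mm, angles in degrees, forces in N, time in s.
With the tool pointing down it reaches from about 350 to 850 mm from the base axis. Payload 8.1 kg.
Tool frame: the origin (TCP) lies midway between the tips of the shut fingers; the grasp point (between the pads) lies 19 mm behind it; z points along the fingers, y is the line along which they close (so a half turn about z gives the same grasp; the last joint's range is limited). The gripper opens to 85 mm and grips with 20 to 120 N. Pads are 22 mm wide; open, the fingers measure 114 mm over their backs; the gripper's body (76 mm by 85 mm) begins 54 mm behind the grasp point. The pads swing forward as they close: fully open they stand 13 mm farther back than shut.
Start: joints at [63.289, 7.471, 85.268, -0, 87.261, -4.893], TCP at [222.977, 557.034, 231.292] pointing down, gripper open.
Joint ranges: [-169.43, 169.43], [-51.17, 129.36], [1.28, 143.12], [-76.62, 256.62], [0, 156.53], [-152.29, 152.29]. Speed limits (degrees/s): [136.94, 136.94, 159.86, 180, 180, 180].

### API

Orientations are given as [roll, pitch, yaw] about the fixed x, y, z axes, in that order (R = Rz(yaw) Ry(pitch) Rx(roll)).
In Python, from bench import sense, snapshot, order, finder gives the robot as it stands.
- The arm moves only by the tool send_rows, never from a script. Its argument "steps" is a list of rows, each a list of 2 entries, a list of its own where there are three numbers: the shift along the world's x, y, z in units of 30 mm (1.0 is 30 mm), then the turn, a rotation vector about the world's x, y, z in rad. In form: [[[dx, dy, dz], [wx, wy, wz]], ...]. A call has 1 to 10 rows; each row is the pose to reach, as a shift and turn from the pose commanded when the call began; what a row does not reach only later rows make up. A row lasts 1/8 s, in which the tool goes at most 62.5 mm and 10.7 degrees, less where a joint would pass 70% of its speed; a pose out of reach is approached as far as the arm can. A call with a gripper value outside its range is refused whole. "fingers" is the closure, from 0 (fully open) to 1 (shut), set as the call begins (left out, the last holds). The fingers move at their own pace and stop on an object; "squeeze" is the grip in N (left out, the last holds). Time passes only in rows, so rows that repeat a pose let the fingers close. It gives the time, the measured TCP pose, the force, the opening and the grip force at its end, in the units of the state.
- sense(): the state, without advancing time (a new reading comes with each control period).
- snapshot(name): name is "scene" or "top" or "wrist"; returns a dict with "img" (384x512x3 uint8, red, green, blue), "K" (3x3 intrinsics, pixels), "pose" (4x4, takes a point from camera to world coordinates). Camera axes: x right, y up, looking along -z (the intrinsics and any distortion apply to the point x, -y, -z); pixel columns grow to the right and rows downward; lengths in mm; the calibration is good to about 2 mm. A picture is of the moment at which its call begins. There is no depth.
- order.hand_in(): hands the job in; it is judged then, once.
Trained networks look in the newest picture that a camera, given by its name, has taken for a name from the list of things; names that differ only in an ending like _2 or _b are one class to them, and where a whole thing is asked for, a point or a joint stands for the part that bears it (a point fixed in the world has none). Each returns a list of dicts, best first, with "confidence" (0 to 1); they miss things now and then, are a little off and sometimes report something else, mostly with a low value. They report only what shows in the picture. A call takes as long as a camera call. They do not tell look-alikes from the thing itself.
- finder.find_in(label, camera): "box" ([left, top, width, height] as shares, 0 to 1, of the picture: columns of its width, rows of its height, round what is visible of it).
- finder.trace(label, camera): "mask" (384x512 bool, what is visible of it) and "box" ([left, top, width, height] as shares, 0 to 1, of the picture: columns of its width, rows of its height, round what is visible of it).
- finder.pinpoint(label, camera): "at" ([column, row] as shares, 0 to 1, of the picture: columns of its width, rows of its height: a listed point, or the origin of a listed thing).
The state is a dict: "time": time; "joint_pos": joint angles; "qd": joint speeds; "joint_efforts": joint torques, N m; "tool_pos": TCP position; "tcp_rot": TCP orientation; "ft_force": force on the tool from outside, world axes, zero at the start; "wrist_torque": the same for the moment, N m; "finger_gap": finger opening in mm; "grip_force": force on a finger pad.
Only numpy, scipy, OpenCV 4.12 (cv2) and the standard library are available. Lean on these libraries where they do the work, as an engineer would, in place of code of your own. Each camera call takes 0.05 s, during which the arm holds its last target. There are 200 camera calls.

### The job

Put the knurled cap on the small filter cell: set it over the spigot so it sits level on the pins, turn it until its hidden keyways drop over them, then press it fully home against the spring. Finish while still gripping the cap and holding it pressed fully home; do not let go. Leave the other things on the worktop where they are.

Things in the scene. Friction and masses are not known exactly. Their poses are not given: they have to be found in the camera images.
- cap_centre (a point): Centre (on the axis, half-way up) of the loose knurled aluminium cap: round, 55 mm outside diameter, 36 mm tall, 120 g, closed top, standing open side down on the worktop; its lower edge is 18 mm below this point. z up along its axis.
- cap: The same cap; origin at the centre of its lower edge. Bore 38.4 mm wide, 30 mm deep (top 6 mm thick). Four keyways 90 degrees apart, each 9 mm wide and out to 24.5 mm radius, run up the bore from the lower edge, unseen from outside; this frame's x and y axes point along them.
- cell_shoulder (a point): Centre of the cell's flat shoulder, 45 mm above the worktop, z up. The cell is a metal barrel 56 mm in diameter on a 76 mm square flange fixed to the worktop; two small fittings 24 mm above the worktop reach 44 mm from its axis. Fully home the cap's lower edge stands on this shoulder (cap_centre 18 mm above this point).
- cell_pins (a point): On the cell's axis at the height of the tops of four radial pins, 12 mm above the shoulder. Flat-topped pins 6 mm wide, 5 mm tall, 90 degrees apart, out to 22.5 mm radius; their angle differs each time and is not told by this frame. A cap not lined up rests level on them (cap_centre 18 mm above this point); lined up within about 0.07 rad it passes down. Any 1.57 rad turn meets such a place.
- cell_nose (a point): Top of the cell's spigot, on the axis, 24 mm above the shoulder. The spigot is 36 mm in diameter, tapered over its top 4 mm; the cap's bore goes over it.
- plunger (a joint): Travel (m, 0 free, grows when pressed down) of the spring plunger in the spigot, an 18 mm pad whose free top is 36 mm above the shoulder. The cap's inside first touches it 6 mm short of home, after passing the pins, and presses it to 0.006 at home. It pushes back with 4 N at first touch, about 9 N at home, so a cap let go lifts again.
- beaker_100_mid (a point): Bystander: centre of a small clear beaker, 54 mm diameter, 71 mm tall.
- tweezers_mid (a point): Bystander: centre of a pair of tweezers lying flat, about 125 mm long.
- stopper_1_mid (a point): Bystander: centre of a rubber stopper, 24 mm diameter, 25 mm tall.
- septa_tin_mid (a point): Bystander: centre of a round tin with a lid, 62 mm diameter, 30 mm tall.
Mind the look-alikes: they are no part of the job. What is shaped like the cap but purple is not meant. What is shaped like the part that bears cell_shoulder but turquoise is not meant.

How it is judged:
By the outcome, as a careful person would: the job done as asked, in the order asked, and still so for the second after the job is handed in, while the arm keeps its last pose, push and grip.
It also fails if it takes over 58 s, if anything falls off the work surface, if the arm or the gripper's body presses on something with over 40 N, if the wrist force passes 120 N, or if a joint passes its speed limit or range.

## Working session

There is one attempt and no reset: what is moved stays moved. The work goes in short steps, Python scripts to look and compute and a tool call to move; the robot and the scene stay as the last step left them, time stands still between calls to the robot, and variables do not carry over. Pictures are saved under pics/ and viewed, at most 10 in all, crops included, and the job is handed in when it is done.

Besides the shell and the picture viewer there is one more tool, called after ">>>" in YAML: its name, and indented under it one key for each argument. send_rows: Moves the arm, as the interface text tells. Its arguments: {"type":"object","properties":{"steps":{"type":"array"},"fingers":{"type":"number"},"squeeze":{"type":"number"}},"required":["steps"]}

```bash
mkdir -p pics; cat > h.py <<'E'
import numpy as np, cv2
from bench import sense, snapshot, order, finder
def ray(s,px):
    K=np.array(s["K"]);T=np.array(s["pose"])
    d=np.linalg.inv(K)@[px[0],px[1],1]; d=T[:3,:3]@(d*[1,-1,-1]); return T[:3,3],d
def onz(s,px,z):
    o,d=ray(s,px); return o+d*(z-o[2])/d[2]
def proj(s,p):
    K=np.array(s["K"]);T=np.array(s["pose"]); c=T[:3,:3].T@(np.array(p)-T[:3,3]); q=K@(c*[1,-1,-1]); return q[:2]/q[2]
E
python3 - <<'E'
from h import *
ims=[]
Z=dict(cap_centre=18,cell_shoulder=45,cell_nose=69,beaker_100_mid=35,tweezers_mid=4,stopper_1_mid=12,septa_tin_mid=15)
for c in ["top","scene"]:
    s=snapshot(c); cv2.imwrite(f"pics/{c}.png",s["img"][:,:,::-1])
    for l in Z:
        for r in finder.pinpoint(l,c)[:3]:
            px=np.array(r["at"])*[512,384]; print(c,l,round(r["confidence"],2),px.round(),onz(s,px,Z[l]).round())
    ims.append(s["img"][:,:,::-1])
st=sense();print(s.keys(),st["tool_pos"],st["tcp_rot"],st["finger_gap"],st["time"])
E
```

```text
top cap_centre 0.82 [305. 218.] [ 492. -237.   18.]
top cap_centre 0.58 [346. 227.] [ 468. -350.   18.]
top cell_shoulder 0.65 [181. 192.] [559. 104.  45.]
top cell_shoulder 0.63 [300. 171.] [ 618. -220.   45.]
top cell_nose 0.83 [297. 168.] [ 625. -211.   69.]
top cell_nose 0.74 [177. 190.] [562. 110.  69.]
top beaker_100_mid 0.59 [235. 132.] [727. -41.  35.]
top tweezers_mid 0.68 [166. 248.] [405. 148.   4.]
top tweezers_mid 0.17 [175. 190.] [567. 128.   4.]
top stopper_1_mid 0.73 [166. 248.] [408. 146.  12.]
top stopper_1_mid 0.45 [254. 199.] [543. -95.  12.]
top septa_tin_mid 0.62 [255. 235.] [446. -98.  15.]
scene cap_centre 0.88 [262. 256.] [ 474. -253.   18.]
scene cap_centre 0.81 [283. 282.] [ 468. -351.   18.]
scene cap_centre 0.7 [174. 196.] [409. 106.  18.]
scene cell_shoulder 0.68 [312. 223.] [ 617. -218.   45.]
scene cell_shoulder 0.6 [228. 177.] [563. 107.  45.]
scene cell_nose 0.95 [227. 171.] [552.  92.  69.]
scene cell_nose 0.76 [313. 216.] [ 609. -229.   69.]
scene beaker_100_mid 0.47 [305. 194.] [704. -54.  35.]
scene tweezers_mid 0.54 [171. 197.] [409. 130.   4.]
scene stopper_1_mid 0.57 [255. 218.] [545. -84.  12.]
scene septa_tin_mid 0.85 [219. 229.] [ 446. -104.   15.]
scene septa_tin_mid 0.38 [256. 218.] [544. -92.  15.]
dict_keys(['img', 'K', 'pose']) [222.94649524 557.0519227  231.29613369] [ 1.79997699e+02 -1.11538453e-03  1.58184853e+02] 85.3701933952766 0.8
```

View pics/top.png

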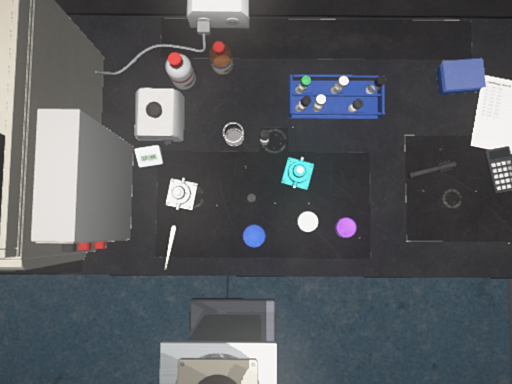

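View pics/scene.png

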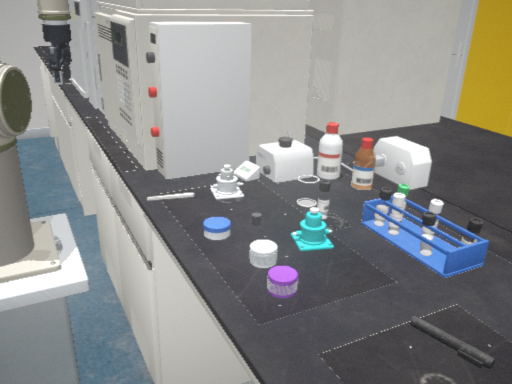

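```bash
python3 - <<'E'
from h import *
t=cv2.imread("pics/top.png");s=cv2.imread("pics/scene.png")
r=lambda a:cv2.resize(a,(400,300),interpolation=cv2.INTER_CUBIC)
cv2.imwrite("pics/crop.png",np.vstack([np.hstack([r(s[225:300,225:325]),r(s[140:215,165:265])]),np.hstack([r(t[185:260,270:370]),r(t[155:230,130:230])])]))
S=snapshot("scene")
for p in [(165,173),(255,150),(311,150)]: print(onz(S,p,0).round())
for l,z in (("cap",0),("cell_nose",0)):
    for x in finder.trace(l,"scene")[:3]:print(l,x["confidence"],np.array(x["box"])*[512,384,512,384])
E
```

```text
[451. 317.   0.]
[799. 409.   0.]
[980. 334.   0.]
cap 0.89 [250.7776 237.1968  26.4192  28.9152]
cap 0.89 [264.704  267.4944  35.3792  31.6032]
cell_nose 0.65 [289.024  211.584   40.4992  38.592 ]
cell_nose 0.57 [212.48   164.8128  30.6176  35.2128]
```

View pics/crop.png

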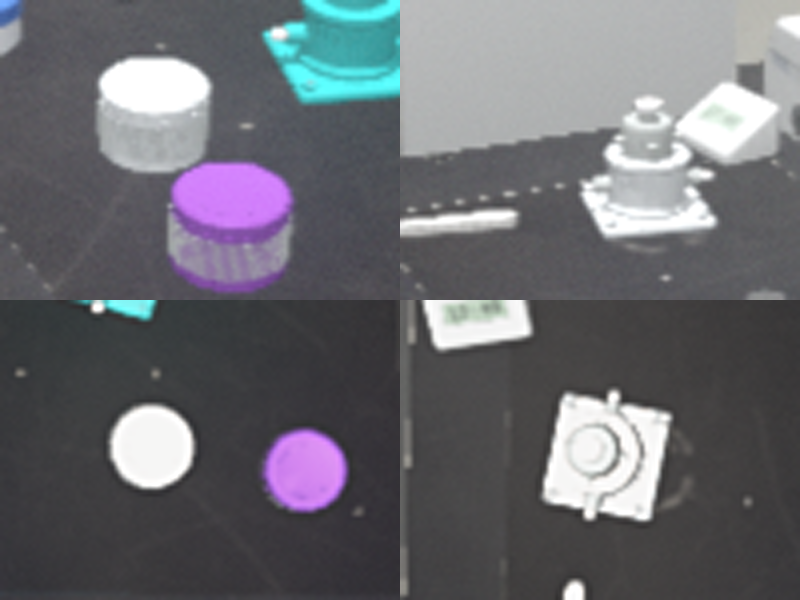

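Candidates for the cap: bare-metal/white knurled at scene (263,254) / top (308,222), versus purple at (282,281)/(346,228), with the blue tin at (217,229). The bare aluminium one fits. Candidates for the cell: bare metal at scene (228,183) / top (181,193), versus turquoise at (312,230). The bare metal one fits, and the crop confirms both.

>>> send_rows:
  steps:
    - [[8.6,-26.7,-1.0],[0,0,-1.97]]
    - [[8.6,-26.7,-1.0],[0,0,-1.97]]
    - [[8.6,-26.7,-1.0],[0,0,-1.97]]
    - [[8.6,-26.7,-1.0],[0,0,-1.97]]
    - [[8.6,-26.7,-1.0],[0,0,-1.97]]
    - [[8.6,-26.7,-1.0],[0,0,-1.97]]
    - [[8.6,-26.7,-1.0],[0,0,-1.97]]
    - [[8.6,-26.7,-1.0],[0,0,-1.97]]
    - [[8.6,-26.7,-1.0],[0,0,-1.97]]
    - [[8.6,-26.7,-1.0],[0,0,-1.97]]
  fingers: 0

```text
time: 2.2
tool_pos: [414.9, -39.6, 209.5]
tcp_rot: [179.9, -0.1, 50.4]
ft_force: [0.7, 1.4, 0.9]
finger_gap: 85.7
grip_force: 0.0
```

>>> send_rows:
  steps:
    - [[2.2,-6.8,0],[0,0,-0.1]]
    - [[2.2,-6.8,0],[0,0,-0.1]]
    - [[2.2,-6.8,0],[0,0,-0.1]]
    - [[2.2,-6.8,0],[0,0,-0.1]]
    - [[2.2,-6.8,0],[0,0,-0.1]]
    - [[2.2,-6.8,0],[0,0,-0.1]]

```text
time: 2.95
tool_pos: [480.2, -240.9, 208.8]
tcp_rot: [-180.0, -0.0, 45.0]
ft_force: [-0.2, 1.0, 0.7]
finger_gap: 85.1
grip_force: 0.0
```

```bash
python3 - <<'E'
from h import *
s=snapshot("wrist"); cv2.imwrite("pics/w1.png",s["img"][:,:,::-1])
for r in finder.pinpoint("cap_centre","wrist")[:3]:
    px=np.array(r["at"])*[512,384]; print(r["confidence"],px,onz(s,px,18))
for r in finder.trace("cap_centre","wrist")[:3]:
    print(r["confidence"],np.array(r["box"])*[512,384,512,384])
st=sense();print(st["tool_pos"],st["tcp_rot"],st["joint_pos"]); print(np.array(s["pose"]).round(2))
t=snapshot("top");print(onz(t,(308,221.7),36))
E
```

```text
0.77 [318.4128 235.6992] [ 472.71885573 -350.41412289   18.        ]
0.65 [253.9008 165.888 ] [ 478.70243701 -238.07425652   18.        ]
0.93 [291.2768 212.6976  48.0256  49.6896]
0.92 [230.2976 139.2     54.5792  57.792 ]
[ 480.4736975  -240.41144589  209.21821808] [ 1.79990462e+02 -1.35589278e-02  4.50976534e+01] [-3.20577277e+01 -1.62871794e+00  9.69894675e+01  1.11482509e-02
  8.46269369e+01  1.28435774e+01]
[[ 7.1000e-01  6.7000e-01  2.2000e-01  5.3723e+02]
 [-7.1000e-01  6.7000e-01  2.2000e-01 -1.8330e+02]
 [-0.0000e+00 -3.2000e-01  9.5000e-01  3.5137e+02]
 [ 0.0000e+00  0.0000e+00  0.0000e+00  1.0000e+00]]
[ 481.78879855 -242.54753024   36.        ]
```

View pics/w1.png

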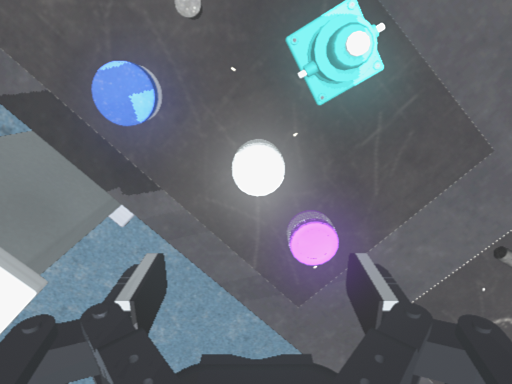

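The wrist view shows the white cap at (258,168), the purple look-alike at (313,238), the turquoise cell top right and the blue tin top left. I'll fit the cap's silhouette next.

```bash
cat >> h.py <<'E'
from scipy.optimize import least_squares
def cyl(s,box,r,z0,z1,x0):
    """xy of an upright cylinder whose silhouette box [l,t,w,h] px is given"""
    a=np.linspace(0,2*np.pi,72); b=np.array(box)
    def f(q):
        P=np.array([proj(s,(q[0]+r*np.cos(t),q[1]+r*np.sin(t),z)) for z in (z0,z1) for t in a])
        m,M=P.min(0),P.max(0); return np.r_[m-b[:2],M-b[:2]-b[2:]]
    R=least_squares(f,x0,diff_step=1e-3); return R.x.round(1),R.fun.round(1)
E
python3 - <<'E'
from h import *
s=snapshot("wrist");g=s["img"].min(2)
m=(g>90).astype(np.uint8); n,L,st,c=cv2.connectedComponentsWithStats(m)
i=L[170,258]; print(st[i],c[i]); print(cyl(s,st[i][:4],27.5,0,36,(480,-240)))
for r in finder.trace("cap_centre","wrist")[:2]:
    b=np.array(r["box"])*[512,384,512,384]; print(b,cyl(s,b,27.5,0,36,(480,-240)))
E
```

```text
[    0    63   364   310 65284] [183.04092886 233.23609154]
(array([ 378. , -212.8]), array([ 146.3,  121.1, -161.6, -132.2]))
[231.0144 137.5104  56.8832  58.9824] (array([ 482.9, -242.3]), array([ 1.8,  0.9, -1.8, -1. ]))
[289.9968 211.0848  47.616   53.6832] (array([ 466.8, -347.1]), array([-2.5, -1.2,  2.2,  1.3]))
```

>>> send_rows:
  steps:
    - [[0.07,-0.06,-2.0],[0,0,0]]
    - [[0.07,-0.06,-4.0],[0,0,0]]
    - [[0.07,-0.06,-5.5],[0,0,0]]
    - [[0.07,-0.06,-6.4],[0,0,0]]
    - [[0.07,-0.06,-6.85],[0,0,0]]
    - [[0.07,-0.06,-6.85],[0,0,0]]
    - [[0.07,-0.06,-6.85],[0,0,0]]
    - [[0.07,-0.06,-6.85],[0,0,0]]

```text
time: 4.25
tool_pos: [483.7, -244.0, 5.1]
tcp_rot: [179.8, -0.0, 45.0]
ft_force: [-0.5, 0.9, 0.4]
finger_gap: 85.3
grip_force: 0.0
```

>>> send_rows:
  steps:
    - [[0,0,0],[0,0,0]]
    - [[0,0,0],[0,0,0]]
    - [[0,0,0],[0,0,0]]
    - [[0,0,0],[0,0,0]]
    - [[0,0,0],[0,0,0]]
    - [[0,0,0],[0,0,0]]
    - [[0,0,0],[0,0,0]]
    - [[0,0,0],[0,0,0]]
  fingers: 1
  squeeze: 60

```text
time: 5.25
tool_pos: [483.1, -243.6, 4.4]
tcp_rot: [179.9, -0.0, 45.0]
ft_force: [-1.7, 0.5, 5.5]
finger_gap: 54.1
grip_force: 63.9
```

>>> send_rows:
  steps:
    - [[0,0,0.7],[0,0,0]]
    - [[0,0,2.0],[0,0,0]]
    - [[0,0,3.5],[0,0,0]]
    - [[0.4,1.7,4.9],[0,0,0]]
    - [[0.8,3.5,5.2],[0,0,0]]
    - [[1.2,5.3,5.2],[0,0,0]]
    - [[1.6,7.1,5.2],[0,0,0]]
    - [[2.0,8.9,5.2],[0,0,0]]
    - [[2.3,10.5,5.2],[0,0,0]]
    - [[2.6,11.6,5.2],[0,0,0]]

```text
time: 6.5
tool_pos: [560.3, 107.0, 159.2]
tcp_rot: [-180.0, 0.0, 45.1]
ft_force: [-0.6, -0.2, -1.7]
finger_gap: 54.2
grip_force: 63.6
```

>>> send_rows:
  steps:
    - [[0,0,0],[0,0,0]]
    - [[0,0,0],[0,0,0]]
    - [[0,0,0],[0,0,0]]
    - [[0,0,0],[0,0,0]]

```text
time: 7.0
tool_pos: [560.5, 103.8, 159.5]
tcp_rot: [180.0, 0.0, 44.9]
ft_force: [0.0, -0.3, -1.8]
finger_gap: 53.6
grip_force: 63.5
```

```bash
python3 - <<'E'
from h import *
Z=dict(cell_shoulder=45,cell_pins=57,cell_nose=69)
st=sense();print(st["tool_pos"],st["tcp_rot"],st["finger_gap"],st["grip_force"],st["ft_force"],st["time"])
for c in ("wrist","top","scene"):
  s=snapshot(c)
  if c=="wrist": cv2.imwrite("pics/w2.png",s["img"][:,:,::-1])
  for l,z in Z.items():
    for r in finder.pinpoint(l,c)[:3]:
      px=np.array(r["at"])*[512,384]; print(c,l,round(r["confidence"],2),px.round(),onz(s,px,z).round(1))
E
```

```text
[560.5191421  103.76951242 159.53856997] [1.79998773e+02 5.60899821e-03 4.49433170e+01] 53.56454743518363 63.53047872777097 [ 0.00217377 -0.32884323 -1.8216499 ] 7.0
wrist cell_shoulder 0.6 [248. 185.] [557.  110.4  45. ]
wrist cell_pins 0.94 [246. 193.] [553.7 109.6  57. ]
wrist cell_nose 0.94 [248. 198.] [555.5 108.1  69. ]
top cell_shoulder 0.88 [298. 168.] [ 626.8 -215.8   45. ]
top cell_shoulder 0.53 [182. 194.] [553.4  99.3  45. ]
top cell_pins 0.86 [298. 171.] [ 617.9 -213.1   57. ]
top cell_pins 0.6 [176. 193.] [556.1 116.3  57. ]
top cell_nose 0.78 [175. 192.] [557.5 114.8  69. ]
top cell_nose 0.77 [300. 169.] [ 621.8 -217.5   69. ]
scene cell_shoulder 0.82 [314. 223.] [ 621.6 -216.6   45. ]
scene cell_shoulder 0.73 [227. 168.] [589.5 176.3  45. ]
scene cell_shoulder 0.65 [225. 181.] [545.   87.1  45. ]
scene cell_pins 0.9 [314. 216.] [ 624.8 -210.7   57. ]
scene cell_pins 0.71 [226. 174.] [553.4  98.8  57. ]
scene cell_nose 0.78 [228. 171.] [552.7  89.8  69. ]
scene cell_nose 0.64 [313. 218.] [ 605.8 -235.3   69. ]
```

View pics/w2.png

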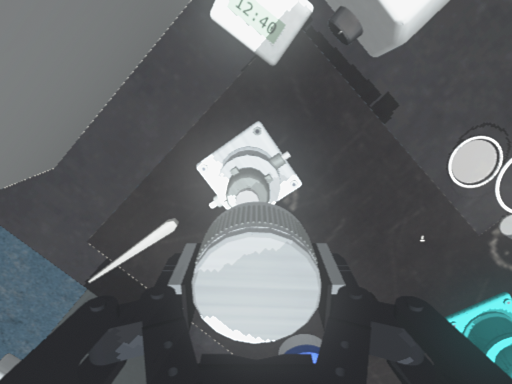

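```bash
python3 - <<'E'
from h import *
t=cv2.imread("pics/w2.png")
s=snapshot("wrist"); d=t.copy()
big=cv2.resize(t[115:215,185:310],None,fx=6,fy=6,interpolation=cv2.INTER_CUBIC)
a=np.linspace(0,6.283,100)
for (r,z,col) in ((28,45,(0,0,255)),(18,65,(0,255,0))):
    P=[(proj(s,(556+r*np.cos(x),109+r*np.sin(x),z))-[185,115]+.5)*6 for x in a]
    cv2.polylines(big,[np.int32(P)],True,col,1)
cv2.imwrite("pics/w2c.png",big)
E
```

```text
(no output)
```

View pics/w2c.png

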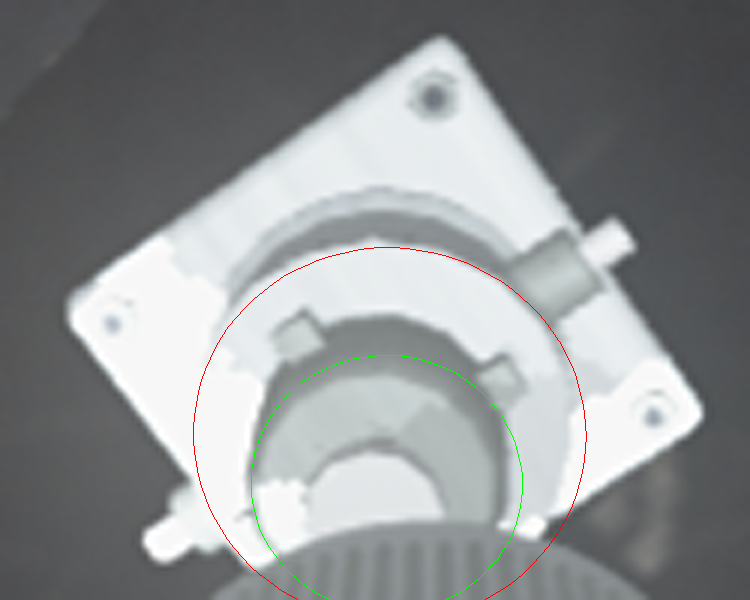

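The crop shows two pins at about (296,336) and (502,373) in crop pixels. My circle guess is close but slightly off, so I'll fit the axis and check it against the held cap.

```bash
python3 - <<'E'
from h import *
s=snapshot("wrist")
u=lambda p:np.array(p)/6.+[185,115]-.5
pins=[u((296,335)),u((502,372))]; edge=[u(p) for p in ((375,240),(300,262),(480,262),(578,385),(208,390))]
def f(q):
    o=[]
    for k,p in enumerate(pins):
        t=q[2]-k*np.pi/2; o+=list(proj(s,(q[0]+20.25*np.cos(t),q[1]+20.25*np.sin(t),57))-p)
    for p in edge:
        w=onz(s,p,45); o.append((np.hypot(*(w[:2]-q[:2]))-28)*1.3*.7)
    return o
for t0 in (0,1.57,3.1,4.7):
    R=least_squares(f,(556,109,t0)); print(R.x.round(2),R.cost.round(2),np.round(R.fun,1))
print("cap seen",onz(s,(256.5,287),191.1))
# circle-fit of cap top rim
print([proj(s,(560.5,103.8,191.1))],[proj(s,(560.5-27.5,103.8+0,191.1))])
for a in range(0,360,45): print(a,proj(s,(560.5+27.5*np.cos(np.radians(a)),103.8+27.5*np.sin(np.radians(a)),191.1)).round())
E
```

```text
[556.95 110.14   1.42] 2.59 [ 0.1  1.1  0.9  0.1 -0.3 -0.6 -0.3 -0.3 -1.6]
[556.95 110.14   1.42] 2.59 [ 0.1  1.1  0.9  0.1 -0.3 -0.6 -0.3 -0.3 -1.6]
[556.95 110.14   1.42] 2.59 [ 0.1  1.1  0.9  0.1 -0.3 -0.6 -0.3 -0.3 -1.6]
[556.95 110.14   7.7 ] 2.59 [ 0.1  1.1  0.9  0.1 -0.3 -0.6 -0.3 -0.3 -1.6]
cap seen [562.51051063 107.26879811 191.1       ]
[array([258.97612658, 294.94943674])] [array([214.25299115, 332.72196827])]
0 [308. 253.]
45 [259. 235.]
90 [210. 253.]
135 [193. 295.]
180 [214. 333.]
225 [259. 347.]
270 [303. 333.]
315 [325. 295.]
```

>>> send_rows:
  steps:
    - [[-0.13,0.14,-0.8],[0,0,0]]
    - [[-0.13,0.14,-1.7],[0,0,0]]
    - [[-0.13,0.14,-2.4],[0,0,0]]
    - [[-0.13,0.14,-2.65],[0,0,0]]
    - [[-0.13,0.14,-2.65],[0,0,0]]
    - [[-0.13,0.14,-2.65],[0,0,0]]

```text
time: 8.45
tool_pos: [557.5, 109.0, 81.2]
tcp_rot: [179.9, -0.1, 45.0]
ft_force: [0.2, -0.2, -1.3]
finger_gap: 53.7
grip_force: 63.5
```

>>> send_rows:
  steps:
    - [[0,0,-0.1],[0,0,0]]
    - [[0,0,-0.2],[0,0,0]]
    - [[0,0,-0.25],[0,0,0]]
    - [[0,0,-0.25],[0,0,0]]

```text
time: 8.95
tool_pos: [556.5, 108.9, 72.3]
tcp_rot: [-180.0, 0.0, 45.0]
ft_force: [-0.2, -0.2, -1.0]
finger_gap: 53.6
grip_force: 63.5
```

>>> send_rows:
  steps:
    - [[0,0,-0.07],[0,0,0]]
    - [[0,0,-0.13],[0,0,0]]
    - [[0,0,-0.13],[0,0,0]]

```text
time: 9.32
tool_pos: [556.5, 108.9, 68.3]
tcp_rot: [-180.0, 0.0, 45.0]
ft_force: [-0.2, 0.6, -2.2]
finger_gap: 53.9
grip_force: 63.5
```

>>> send_rows:
  steps:
    - [[0,0,-0.07],[0,0,0]]
    - [[0,0,-0.1],[0,0,0]]
    - [[0,0,-0.1],[0,0,0]]

```text
time: 9.7
tool_pos: [556.6, 108.9, 65.5]
tcp_rot: [-180.0, 0.0, 45.0]
ft_force: [0.6, 0.4, -1.3]
finger_gap: 53.2
grip_force: 63.5
```

>>> send_rows:
  steps:
    - [[0,0,-0.05],[0,0,0]]
    - [[0,0,-0.1],[0,0,0]]
    - [[0,0,-0.1],[0,0,0]]

```text
time: 10.07
tool_pos: [556.5, 108.9, 62.4]
tcp_rot: [-180.0, 0.0, 45.0]
ft_force: [0.0, -0.2, -0.7]
finger_gap: 53.7
grip_force: 63.5
```

>>> send_rows:
  steps:
    - [[0,0,-0.03],[0,0,0]]
    - [[0,0,-0.05],[0,0,0]]
    - [[0,0,-0.05],[0,0,0]]

```text
time: 10.45
tool_pos: [556.8, 108.9, 61.4]
tcp_rot: [180.0, -0.0, 45.0]
ft_force: [-1.1, -0.2, 2.5]
finger_gap: 54.0
grip_force: 64.0
```

>>> send_rows:
  steps:
    - [[0,0,-0.02],[0,0,0]]
    - [[0,0,-0.02],[0,0,0]]
    - [[0,0,-0.02],[0,0,0]]

```text
time: 10.82
tool_pos: [556.8, 108.9, 61.4]
tcp_rot: [180.0, -0.0, 45.0]
ft_force: [-4.8, -0.5, 8.0]
finger_gap: 53.6
grip_force: 64.7
```

>>> send_rows:
  steps:
    - [[-0.02,0,-0.02],[0,0,0.0]]
    - [[-0.02,0,-0.02],[0,0,0.04]]
    - [[-0.02,0,-0.02],[0,0,0.08]]
    - [[-0.02,0,-0.02],[0,0,0.12]]
    - [[-0.02,0,-0.02],[0,0,0.16]]
    - [[-0.02,0,-0.02],[0,0,0.2]]
    - [[-0.02,0,-0.02],[0,0,0.24]]
    - [[-0.02,0,-0.02],[0,0,0.28]]

```text
time: 11.82
tool_pos: [557.2, 109.3, 61.3]
tcp_rot: [179.9, -0.1, 61.1]
ft_force: [-1.5, 0.9, 7.0]
finger_gap: 53.8
grip_force: 64.5
```

>>> send_rows:
  steps:
    - [[0,0,-0.02],[0,0,0.04]]
    - [[0,0,-0.02],[0,0,0.08]]
    - [[0,0,-0.02],[0,0,0.12]]
    - [[0,0,-0.02],[0,0,0.16]]
    - [[0,0,-0.02],[0,0,0.2]]
    - [[0,0,-0.02],[0,0,0.24]]
    - [[0,0,-0.02],[0,0,0.28]]

```text
time: 12.7
tool_pos: [557.1, 109.5, 60.6]
tcp_rot: [179.9, -0.1, 77.2]
ft_force: [0.8, 0.3, 1.4]
finger_gap: 53.7
grip_force: 63.9
```

>>> send_rows:
  steps:
    - [[0,0,-0.04],[0,0,0]]
    - [[0,0,-0.04],[0,0,0]]
    - [[0,0,-0.04],[0,0,0]]

```text
time: 13.08
tool_pos: [555.8, 108.9, 57.7]
tcp_rot: [-180.0, 0.0, 77.1]
ft_force: [-0.6, -0.5, -1.2]
finger_gap: 53.7
grip_force: 63.6
```

```bash
python3 -c "
from h import *
s=sense();print(s['tool_pos'],s['wrist_torque'],s['ft_force'],s['tcp_rot'],s['joint_pos'])"
```

```text
[555.82209241 108.85242538  57.70818858] [ 0.0373555  -0.03601146  0.00430614] [-0.58060815 -0.52063868 -1.24826421] [-1.79966792e+02  1.07933990e-02  7.70767970e+01] [5.89373297e+00 1.10531434e+01 1.00180613e+02 5.30456878e-04
 6.88011578e+01 1.88167471e+01]
```

>>> send_rows:
  steps:
    - [[0,0,-0.06],[0,0,0]]
    - [[0,0,-0.12],[0,0,0]]
    - [[0,0,-0.18],[0,0,0]]
    - [[0,0,-0.22],[0,0,0]]
    - [[0,0,-0.22],[0,0,0]]

```text
time: 13.7
tool_pos: [556.1, 108.9, 51.8]
tcp_rot: [180.0, 0.0, 77.1]
ft_force: [-3.7, -1.0, 5.5]
finger_gap: 53.5
grip_force: 64.3
```

>>> send_rows:
  steps:
    - [[0,0,-0.05],[0,0,0]]
    - [[0,0,-0.08],[0,0,0]]
    - [[0,0,-0.08],[0,0,0]]

```text
time: 14.08
tool_pos: [556.1, 108.9, 49.6]
tcp_rot: [180.0, 0.0, 77.1]
ft_force: [-4.0, -0.2, 7.0]
finger_gap: 53.7
grip_force: 64.4
```

>>> send_rows:
  steps:
    - [[0,0,-0.03],[0,0,0]]
    - [[0,0,-0.05],[0,0,0]]
    - [[0,0,-0.05],[0,0,0]]
    - [[0,0,-0.05],[0,0,0]]
  squeeze: 80

```text
time: 14.58
tool_pos: [556.2, 108.9, 49.5]
tcp_rot: [180.0, 0.0, 77.1]
ft_force: [-10.7, -2.7, 19.4]
finger_gap: 53.3
grip_force: 86.0
```

```bash
python3 - <<'E'
from h import *
s=snapshot("scene"); cv2.imwrite("pics/end.png",cv2.resize(s["img"][110:230,150:310,::-1],(800,600),interpolation=cv2.INTER_CUBIC))
q=sense();print(q["tool_pos"],q["ft_force"],q["wrist_torque"],q["grip_force"])
E
```

```text
[556.18685704 108.86803734  49.50374608] [-11.11198518  -1.74746233  19.0077689 ] [-0.29542755  1.70167427 -0.00318495] 86.04693503351882
```

View pics/end.png

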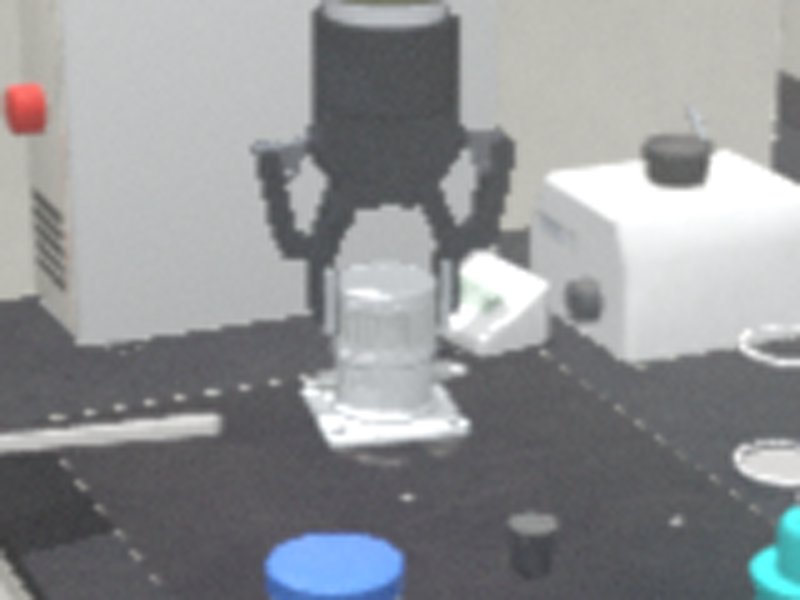

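The view shows the cap seated on the barrel with no gap, its lower edge at about (385,360), and still gripped.

```bash
python3 -c "
from bench import order; print(order.hand_in())"
```

```text
the job is handed in; nothing more can be done
None
```

The aluminium cap is on the filter cell: it rested on the pins, dropped over them after about 0.56 rad of turn, and was handed in still gripped and held pressed against the shoulder with about 20 N (hard stop 11.9 mm below the pin-rest height); only the cap was moved.

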